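# Fetch the garlic from behind the condiments

## Task

Fetch the garlic bulb for me: the pepper mill, the spice jar and the salt shaker hem it in, so first stand all three upright on the wooden board, leaving the garlic where it is, and with all three there put the garlic in the middle of the saucer. Then put the mill, the jar and the shaker back, each upright and centred on the very coaster it came from. Do not knock any of the three over.

Things in the scene. Friction and masses are not known exactly. Their poses are not given: they have to be found in the camera images.
- mill_centre (a point): Turned wooden pepper mill, loose, 150 mm tall, 58 mm across at the foot; its round head (50 mm across, from 109 to 139 mm above its foot, small knob on top) is a good grip. Turns all of a piece, 0.18 kg. Point on its axis half-way up, 75 mm above its underside; z up along its axis. Stands upright on one of the three coasters at the start (which one varies) and belongs on that coaster.
- jar_centre (a point): Round glass spice jar with a green cap and a brownish label, loose, 46 mm across, 106 mm tall, 0.11 kg. Point on its axis half-way up, 53 mm above its underside; z up along its axis. Stands upright on one of the three coasters at the start (which one varies) and belongs on that coaster.
- shaker_centre (a point): Round glass salt shaker with a grey perforated cap, loose, 44 mm across up to 74 mm, narrowing to 34 mm at the cap, 90 mm tall, 0.1 kg. Point on its axis half-way up, 45 mm above its underside; z up along its axis. Stands upright on one of the three coasters at the start (which one varies) and belongs on that coaster.
- garlic_centre (a point): Whole garlic bulb, loose, 54 mm across at its widest, 53 mm tall with the tip, 0.03 kg, standing on the worktop with the three condiments round it on the robot's side, each about 85 mm off. Point at its middle, 26.5 mm above its underside; z up through the tip.
- coaster_front: Round flat cork coaster, 84 mm across and 5 mm thick, fixed to the worktop: the front (nearest the robot) one of three that half surround the garlic on the robot's side. One of the pepper mill, spice jar and salt shaker stands centred on it at the start. Origin at the centre of its underside.
- coaster_left: Round flat cork coaster, 84 mm across and 5 mm thick, fixed to the worktop: the left (as the robot looks) one of three that half surround the garlic on the robot's side. One of the pepper mill, spice jar and salt shaker stands centred on it at the start. Origin at the centre of its underside.
- coaster_right: Round flat cork coaster, 84 mm across and 5 mm thick, fixed to the worktop: the right (as the robot looks) one of three that half surround the garlic on the robot's side. One of the pepper mill, spice jar and salt shaker stands centred on it at the start. Origin at the centre of its underside.
- board: Wooden chopping board lying flat, fixed, 190 mm (its x) by 270 mm (its y), 21 mm thick, flat top: room for the three condiments side by side along its y. Left or right in front of the robot. A wall cupboard hangs over the worktop to the right (y below -0.13, x beyond 0.50, underside about 0.55 m up): over a board on the right lift no higher than needed, and keep the tall mill to its left (+y) end. Origin at the centre of its underside.
- saucer: Small white saucer, fixed, 104 mm across; a thing set in its middle rests 8 mm above the worktop, the rim stands at 16 mm. On the other side from the board. Origin at the centre of its underside.
Not all that is in view belongs to the job. Leave any pink or purple look-alike of the part that bears mill_centre alone.

How it is judged:
By the outcome, as a careful person would: the job done as asked, in the order asked, and still so for the second after the job is handed in, with the robot touching nothing.
It also fails if it takes over 133 s, if anything falls off the work surface, if the arm or the gripper's body presses on something with over 40 N, if the wrist force passes 120 N, or if a joint passes its speed limit or range.

## Robot

A 6-joint arm with a two-finger parallel gripper is mounted at the origin on a cart in front of the work surface, level with it; the furniture and walls round the work are solid. World frame = base frame: x ahead of the robot, y to its left, z up, the work surface at z = 0. Lengths are in mm, angles in rad, forces in N, time in s.
With the tool pointing down it reaches from about 275 to 1000 mm from the base axis. Payload 8.4 kg.
Tool frame: the origin (TCP) lies at the very end of the fingers, on their centre line; the grasp point (between the pads) lies 19 mm behind it (r.pinch_z is the distance from the TCP to the grasp point, in mm); z points along the fingers, y is the line along which they close (so a half turn about z gives the same grasp; the last joint's range is limited). The gripper opens to 85 mm and grips with 20 to 120 N. Pads are 22 mm wide; open, the fingers measure 114 mm over their backs; the gripper's body (76 mm by 85 mm) begins 54 mm behind the grasp point. The pads swing forward as they close: fully open they stand 13 mm farther back than shut.
Start: joints at [1.338, 0.353, 1.633, -0, 1.155, -0.002], TCP at [142.971, 608.43, 231.281] pointing down, gripper open.
Joint ranges: [-2.63, 2.63], [-0.92, 2.1], [0.06, 2.66], [-1.3, 4.44], [0, 2.69], [-3.02, 3.02]. Speed limits (rad/s): [2.22, 2.22, 2.79, 3.14, 3.14, 3.14].

## Interface

Orientations are given as [roll, pitch, yaw] about the fixed x, y, z axes, in that order (R = Rz(yaw) Ry(pitch) Rx(roll)).
In Python, from rig import r gives the robot as it stands.
- The arm moves only by the tool carry_out, never from a script. Its argument "series" is a list of rows, each a list of 7 numbers: the turn, a rotation vector about the tool's x, y, z as a fraction of full scale, then the shift along the tool's x, y, z as a fraction of full scale, then the gripper command: -1 is fully open, 1 is shut, values between are in proportion. A call has 1 to 8 rows; each row is the pose to reach, as a shift and turn from the pose commanded when the call began, along the tool's axes at that moment, turning the shorter way round; what a row does not reach only later rows make up. Full scale, the value 1, is 0.25 m for a shift and pi rad for a turn. A row lasts 1/8 s, in which the tool goes at most 62.5 mm and 10.7 degrees, less where a joint would pass 70% of its speed; a pose out of reach is approached as far as the arm can. A call with a number of a shift or a turn outside -1 to 1 is refused whole. A call with a gripper value outside its range is refused whole. The fingers move at their own pace and stop on an object; "force" is the grip in N (left out, the last holds). Time passes only in rows, so rows that repeat a pose let the fingers close. It gives the time, the measured TCP pose, the force, the opening and the grip force at its end, in the units of the state.
- r.sense(): the state, without advancing time (a new reading comes with each control period).
- r.grab_frame(name): name is "side" or "top" or "wrist"; returns the picture (400x640x3 uint8, red, green, blue); there is no depth.
- r.get_calibration(name): a dict with "K" (3x3 intrinsics, pixels), "distortion" ([k1, k2, p1, p2, k3] as OpenCV has them; the pictures are not rectified), "pose" (4x4, takes a point from camera to world coordinates). Camera axes: x right, y up, looking along -z (the intrinsics and any distortion apply to the point x, -y, -z); pixel columns grow to the right and rows downward; lengths in mm; the calibration is good to about 2 mm. A picture is of the moment at which its call begins: read the wrist's pose just before it. get_calibration takes no time and is no camera call; for the wrist camera it gives the pose at the moment of the call.
- r.sign_off(): hands the job in; it is judged then, once.
Trained networks look in the newest picture that a camera, given by its name, has taken for a name from the list of things; names that differ only in an ending like _2 or _b are one class to them, and where a whole thing is asked for, a point or a joint stands for the part that bears it (a point fixed in the world has none). Each returns a list of dicts, best first, with "score" (0 to 1); they miss things now and then, are a little off and sometimes report something else, mostly with a low value. They report only what shows in the picture. A call takes as long as a camera call. They do not tell look-alikes from the thing itself.
- r.silhouettes(camera, label): "region" (400x640 bool, what is visible of it) and "position" ([row, column] in pixels, amid what is visible of it).
The state is a dict: "clock": time; "qpos": joint angles; "qvel": joint speeds; "joint_efforts": joint torques, N m; "eef_pos": TCP position; "tcp_rot": TCP orientation; "contact_force": force on the tool from outside, world axes, zero at the start; "wrist_torque": the same for the moment, N m; "opening": opening from 0.0 (shut) to 1.0 (fully open); "grasp_force": force on a finger pad.
Only numpy, scipy, OpenCV 4.12 (cv2) and the standard library are available. Lean on these libraries where they do the work, as an engineer would, in place of code of your own. Each camera call takes 0.05 s, during which the arm holds its last target. There are 200 camera calls.

## Working session

There is one attempt and no reset: what is moved stays moved. The work goes in short steps, Python scripts to look and compute and a tool call to move; the robot and the scene stay as the last step left them, time stands still between calls to the robot, and variables do not carry over. Pictures are saved under pics/ and viewed, at most 15 in all, crops included, and the job is handed in when it is done.

Besides the shell and the picture viewer there is one more tool, called after "Request:" as name([rows], argument=value, ...), one row to a line, values as JSON. carry_out: Moves the arm, as the interface text tells. Its arguments: {"type":"object","properties":{"series":{"type":"array"},"force":{"type":"number"}},"required":["series"]}

```bash
ls; mkdir -p pics; cat > h.py <<'E'
from rig import r
import numpy as np, cv2
from scipy.spatial.transform import Rotation as R
def grab(n,f):
    im=r.grab_frame(n); cv2.imwrite('pics/'+f,im[:,:,::-1]); return im
def ray(n,uv):
    c=r.get_calibration(n);K=np.array(c['K'],float);d=np.array(c['distortion'],float);P=np.array(c['pose'],float)
    p=cv2.undistortPoints(np.array([[uv]],float),K,d)[0,0]
    v=P[:3,:3]@np.array([p[0],-p[1],-1.]); return P[:3,3],v
def at_z(n,uv,z):
    o,v=ray(n,uv); return o+v*(z-o[2])/v[2]
def proj(n,X):
    c=r.get_calibration(n);K=np.array(c['K'],float);d=np.array(c['distortion'],float);P=np.array(c['pose'],float)
    q=(np.atleast_2d(X)-P[:3,3])@P[:3,:3]; q=q*[1,-1,-1]
    return cv2.projectPoints(q,np.zeros(3),np.zeros(3),K,d)[0][:,0]
E
python3 - <<'E'
from h import *
print(r.sense())
for n in ['top','side']:
    grab(n,n+'0.png'); print(n,np.round(r.get_calibration(n)['pose'],2).tolist())
    for l in ['mill_centre','jar_centre','shaker_centre','garlic_centre','coaster_front','coaster_left','coaster_right','board','saucer']:
        for s in r.silhouettes(n,l)[:4]:
            ys,xs=np.where(s['region'])
            print(n,l,round(s['score'],2),np.round(s['position']),xs.min(),xs.max(),ys.min(),ys.max(),len(xs),np.round(at_z(n,s['position'][::-1],0)))
E
```

```text
pics
{'clock': 0.0, 'qpos': array([ 1.33758237e+00,  3.53698142e-01,  1.63413831e+00,  1.18604860e-05,
        1.15519475e+00, -2.40161606e-03]), 'qvel': array([-8.83550366e-06, -3.10187915e-04,  2.34654851e-05, -1.19045049e-04,
        7.58839858e-04,  7.98407138e-04]), 'joint_efforts': array([-1.95203676e-03, -6.05255556e+01, -3.42059934e+01, -9.69814505e-05,
        9.61237791e-03, -1.24045457e-06]), 'eef_pos': array([142.86666849, 607.95911953, 230.52866972]), 'tcp_rot': array([-3.14015414e+00, -1.42987503e-05,  2.91077551e+00]), 'contact_force': array([-0.88454013, -0.29059752, -0.3415008 ]), 'wrist_torque': array([ 0.00851999, -0.01008417, -0.00420478]), 'grasp_force': 0.0, 'opening': 0.9986085397282549}
top [[-0.01, 0.98, -0.18, 342.92], [-1.0, -0.01, 0.01, 212.88], [0.01, 0.18, 0.98, 1009.37], [0.0, 0.0, 0.0, 1.0]]
top mill_centre 0.85 [168. 334.] 322 345 151 186 683 [609. 166.   0.]
top mill_centre 0.63 [253. 333.] 322 347 242 264 477 [382. 173.   0.]
top jar_centre 0.89 [155. 370.] 358 382 139 167 510 [643.  69.   0.]
top shaker_centre 0.79 [139. 307.] 300 315 130 151 286 [
[... 769 characters left out ...]
 jar_centre 0.75 [166. 302.] 297 314 159 196 155 [708. -94.  -0.]
side shaker_centre 0.93 [216. 265.] 255 275 194 232 648 [695. 182.   0.]
side shaker_centre 0.37 [190. 384.] 345 429 162 225 3303 [449. -46.   0.]
side garlic_centre 0.7 [205. 282.] 272 290 195 213 286 [677. 121.   0.]
side coaster_front 0.82 [224. 310.] 291 325 215 231 255 [581. 178.   0.]
side coaster_left 0.56 [235. 267.] 249 284 221 240 421 [659. 252.   0.]
side coaster_right 0.63 [196. 295.] 290 322 192 205 130 [662.  69.   0.]
side board 0.83 [190. 380.] 345 429 162 225 3293 [459. -43.   0.]
side saucer 0.93 [266. 362.] 344 378 252 285 757 [425. 283.   0.]
side saucer 0.36 [235. 268.] 248 284 220 240 457 [655. 251.   0.]
```

View pics/top0.png

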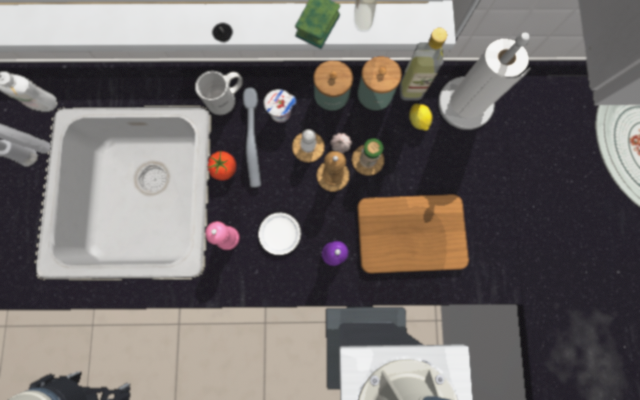

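View pics/side0.png

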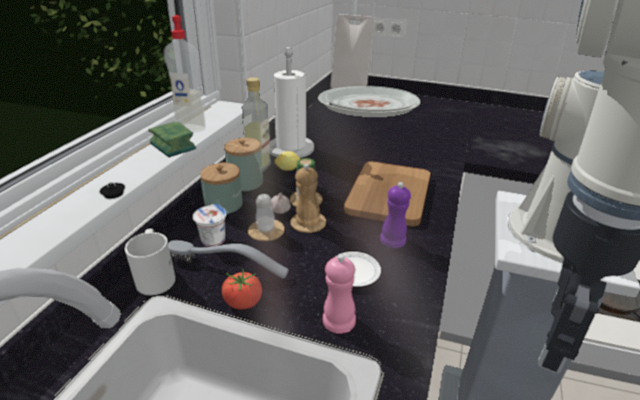

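Top picture: three mills. The brown wooden one stands at (334,168) on the front coaster. The look-alikes are pink at (222,236) and purple at (335,253). The brown one fits, since it is wooden and stands on a coaster. The shaker is on the left coaster (308,145), the jar on the right one (370,155), the board at (412,233) and the saucer at (280,234). In the side view the brown mill is at (307,198). I'll confirm it in a wrist close-up.

```bash
cat >> h.py <<'E'
def rows(*tg):
    """tg: (x,y,z,yaw) targets, tool down; prints turn+shift fractions"""
    s=r.sense(); p=np.array(s['eef_pos']); A=R.from_euler('xyz',s['tcp_rot'])
    print('at',np.round(p,1),np.round(s['tcp_rot'],3),'t',round(s['clock'],2),'F',np.round(s['contact_force'],1),'open',round(s['opening'],3),'q6',round(s['qpos'][5],2))
    for t in tg:
        B=R.from_euler('xyz',[np.pi,0,t[3]])
        d=A.inv().apply(np.array(t[:3])-p)/250; w=(A.inv()*B).as_rotvec()/np.pi
        print(np.round(w,4).tolist(),np.round(d,3).tolist())
E
python3 - <<'E'
from h import *
rows((350,380,360,np.pi),(330,390,360,np.pi))
s=r.sense();c=np.array(r.get_calibration('wrist')['pose'],float)
A=R.from_euler('xyz',s['tcp_rot']).as_matrix()
print(np.round(A.T@(c[:3,3]-s['eef_pos'])), np.round(A.T@c[:3,:3],2)); print(r.get_calibration('wrist')['K'])
E
```

```text
at [143.  608.4 231.3] [3.142 0.    2.911] t 1.0 F [ 0.1 -0.9  0.2] open 1.003 q6 -0.0
[0.0, 0.0, -0.0734] [-1.015, -0.7, -0.515]
[0.0, 0.0, -0.0734] [-0.928, -0.68, -0.515]
[  82.   -0. -142.] [[-0.    0.95  0.32]
 [ 1.   -0.    0.  ]
 [ 0.    0.32 -0.95]]
[[359.64555874   0.         321.35442847]
 [  0.         359.64555874 201.14342423]
 [  0.           0.           1.        ]]
```

Request:
carry_out([
  [0,0,-0.0734,-0.928,-0.68,-0.515,-1],
  [0,0,-0.0734,-0.928,-0.68,-0.515,-1],
  [0,0,-0.0734,-0.928,-0.68,-0.515,-1],
  [0,0,-0.0734,-0.928,-0.68,-0.515,-1],
  [0,0,-0.0734,-0.928,-0.68,-0.515,-1],
  [0,0,-0.0734,-0.928,-0.68,-0.515,-1],
  [0,0,-0.0734,-0.928,-0.68,-0.515,-1],
  [0,0,-0.0734,-0.928,-0.68,-0.515,-1],
])

```text
clock: 2.0
eef_pos: [329.0, 390.4, 359.2]
tcp_rot: [-3.141, -0.001, -3.141]
contact_force: [-0.4, 0.2, 0.1]
opening: 0.998
grasp_force: 0.0
```

Request:
carry_out([
  [0,0,0,-0.52,-0.92,0,-1],
  [0,0,0,-0.52,-0.92,0,-1],
  [0,0,0,-0.52,-0.92,0,-1],
  [0,0,0,-0.52,-0.92,0,-1],
  [0,0,0,-0.52,-0.92,0,-1],
  [0,0,0,-0.52,-0.92,0,-1],
  [0,0,0,-0.52,-0.92,0,-1],
  [0,0,0,-0.52,-0.92,0,-1],
])

```text
clock: 3.0
eef_pos: [459.3, 161.2, 360.0]
tcp_rot: [3.141, -0.0, -3.14]
contact_force: [0.1, 0.5, -0.6]
opening: 0.998
grasp_force: 0.0
```

```bash
python3 - <<'E'
from h import *
rows((600,150,360,np.pi))
n='wrist'; grab(n,'wrist1.png')
for l in ['mill_centre','jar_centre','shaker_centre','garlic_centre','coaster_front','coaster_left','coaster_right','board','saucer']:
    for s in r.silhouettes(n,l)[:3]:
        ys,xs=np.where(s['region'])
        print(l,round(s['score'],2),np.round(s['position']),xs.min(),xs.max(),ys.min(),ys.max(),len(xs),np.round(at_z(n,s['position'][::-1],5)))
        np.save(f'pics/{l}.npy',s['region']) if s is not None else 0
E
```

```text
at [459.3 161.2 360. ] [ 3.141 -0.    -3.14 ] t 3.0 F [ 0.1  0.5 -0.6] open 0.998 q6 -1.24
[0.0001, -0.0001, 0.0007] [-0.563, -0.046, -0.0]
mill_centre 0.93 [124. 556.] 504 606 98 156 4056 [432. 487.   5.]
mill_centre 0.82 [252. 328.] 308 349 212 291 2718 [628. 170.   5.]
mill_centre 0.68 [ 82. 330.] 306 356 58 109 2012 [380. 172.   5.]
jar_centre 0.8 [274. 256.] 237 280 242 305 2031 [667.  57.   5.]
jar_centre 0.51 [244. 273.] 239 293 229 273 1062 [614.  86.   5.]
shaker_centre 0.65 [294. 371.] 357 387 265 316 1236 [703. 240.   5.]
garlic_centre 0.83 [287. 305.] 296 326 269 298 470 [690. 133.   5.]
coaster_front 0.76 [211. 325.] 299 355 202 245 968 [562. 165.   5.]
coaster_left 0.92 [264. 368.] 346 395 251 293 1005 [649. 231.   5.]
saucer 0.81 [124. 430.] 394 469 86 163 4628 [435. 308.   5.]
```

View pics/wrist1.png

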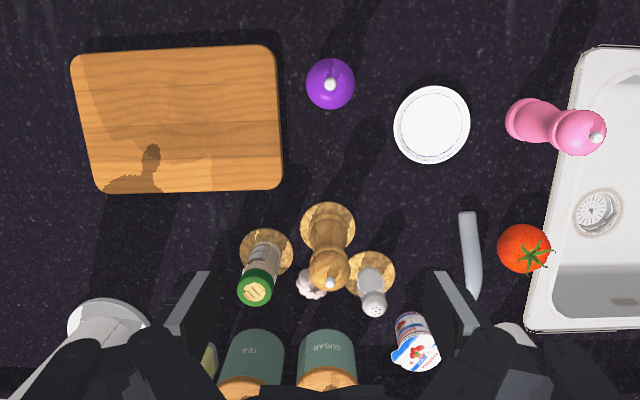

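Wrist picture: the brown wooden mill is at (328,250) with its knob at (330,283), on the front coaster. The purple one at (331,83) and the pink one at (555,127) are off the coasters and get left alone. The jar cap is at (255,290), the shaker cap at (374,305), the garlic at (312,287), the board at (178,118) and the saucer at (432,124).

```bash
python3 - <<'E'
from h import *
from scipy.optimize import least_squares
n='wrist'; im=cv2.imread('pics/wrist1.png'); hsv=cv2.cvtColor(im,cv2.COLOR_BGR2HSV)
def circ(mask,z,rad,c0):
    cs,_=cv2.findContours(mask.astype(np.uint8),cv2.RETR_EXTERNAL,cv2.CHAIN_APPROX_NONE)
    P=np.array([at_z(n,p[0].astype(float),z)[:2] for c in cs for p in c])
    f=lambda q:np.hypot(*(P-q).T)-rad
    s=least_squares(f,c0,loss='cauchy',f_scale=1.0); e=abs(f(s.x)); return np.round(s.x,1),(e<2).sum(),len(P)
for l,c0 in [('coaster_front',(590,165)),('coaster_left',(660,235))]:
    print(l,circ(np.load(f'pics/{l}.npy'),5,42,c0))
print('saucer',circ(np.load('pics/saucer.npy'),16,52,(435,308)))
m=cv2.inRange(hsv,(8,70,110),(28,255,255)); roi=np.zeros_like(m); roi[225:280,236:296]=1
for c0 in [(640,85),(632,80),(645,90)]: print('right',circ((m>0)&(roi>0),5,42,c0))
for a,z,uv in [('jarcap',111,(255,290)),('shakercap',95,(374,305)),('millknob',155,(330,283)),('garlic',40,(311,287)),('purple',150,(331,83))]: print(a,np.round(at_z(n,uv,z)))
print('board',[np.round(at_z(n,u,21)[:2]).tolist() for u in [(70,58),(275,46),(283,188),(100,193)]])
cv2.imwrite('pics/c.png',cv2.resize(im[195:325,220:410],None,fx=4,fy=4,interpolation=cv2.INTER_CUBIC))
for q in [(0,0)]: pass
E
```

```text
coaster_front (array([589.5, 167.3]), np.int64(110), 196)
coaster_left (array([669.4, 232.7]), np.int64(72), 173)
saucer (array([435.7, 307. ]), np.int64(176), 216)
right (array([631.7,  72.9]), np.int64(91), 242)
right (array([631.7,  72.9]), np.int64(91), 242)
right (array([656. ,  73.5]), np.int64(36), 242)
jarcap [628.  75. 111.]
shakercap [662. 229.  95.]
millknob [591. 169. 155.]
garlic [668. 143.  40.]
purple [380. 168. 150.]
board [[346.0, -164.0], [337.0, 101.0], [521.0, 105.0], [528.0, -158.0]]
```

View pics/c.png

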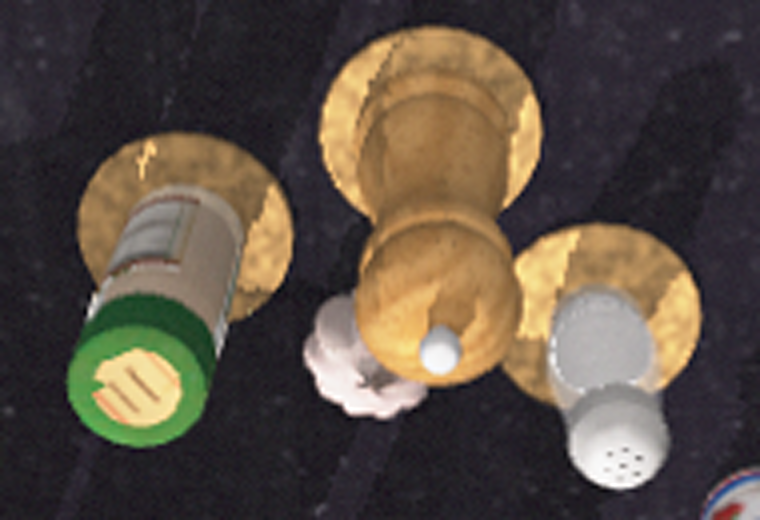

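The crop confirms it: the natural-wood mill stands on the front coaster with its knob at crop (438,350). The jar has the green cap and the shaker the grey perforated cap. Mill first.

Request:
carry_out([
  [0,0,0,-0.523,0.027,0.68,-1],
  [0,0,0,-0.523,0.027,0.68,-1],
  [0,0,0,-0.523,0.027,0.68,-1],
  [0,0,0,-0.523,0.027,0.68,-1],
  [0,0,0,-0.523,0.027,0.68,-1],
  [0,0,0,-0.523,0.027,0.68,-1],
], force=40)

```text
clock: 4.25
eef_pos: [590.5, 166.6, 190.9]
tcp_rot: [3.141, 0.0, 3.141]
contact_force: [0.2, -0.6, 0.9]
opening: 0.997
grasp_force: 0.0
```

Request:
carry_out([
  [0,0,0,0,0,0.17,-1],
  [0,0,0,0,0,0.336,-1],
  [0,0,0,0,0,0.336,-1],
  [0,0,0,0,0,0.336,-1],
  [0,0,0,0,0,0.336,-1],
])

```text
clock: 4.88
eef_pos: [592.0, 167.0, 108.5]
tcp_rot: [3.141, 0.004, 3.141]
contact_force: [-1.0, 0.5, 0.4]
opening: 0.996
grasp_force: 0.0
```

```bash
python3 - <<'E'
from h import *
rows((590,168,106,np.pi))
im=grab('side','s1.png')
grab('wrist','w2.png')
a=cv2.resize(im[140:260,220:360,::-1],(560,480)); b=cv2.imread('pics/w2.png')
cv2.imwrite('pics/m2.png',b)
E
```

```text
at [592.  167.  108.5] [3.141 0.004 3.141] t 4.88 F [-1.   0.5  0.4] open 0.996 q6 -1.3
[0.0003, 0.0011, -0.0] [0.008, 0.004, 0.01]
```

View pics/w2.png

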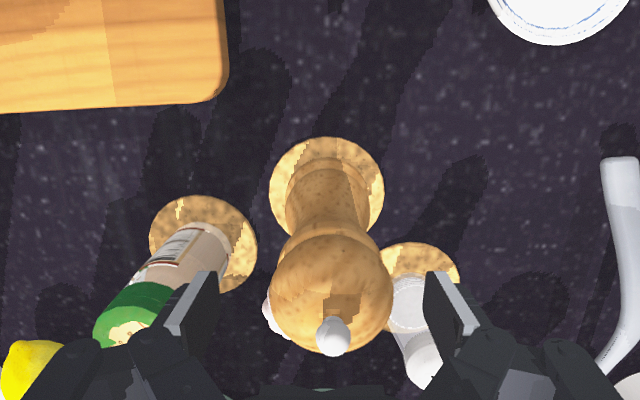

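The mill head is centred between the fingers at (332,290), and the jar and shaker are clear of them. Close now.

Request:
carry_out([
  [0,0,0,0.004,0.002,0.008,0],
  [0,0,0,0.004,0.002,0.008,1],
  [0,0,0,0.004,0.002,0.008,1],
  [0,0,0,0.004,0.002,0.008,1],
  [0,0,0,0.004,0.002,0.008,1],
  [0,0,0,0.004,0.002,0.008,1],
  [0,0,0,0.004,0.002,0.008,1],
  [0,0,0,0.004,0.002,0.008,1],
], force=40)

```text
clock: 5.98
eef_pos: [590.0, 167.3, 104.4]
tcp_rot: [3.141, 0.001, 3.141]
contact_force: [0.3, 2.0, 5.6]
opening: 0.544
grasp_force: 41.2
```

```bash
python3 - <<'E'
from h import *
rows((589,168,212,np.pi),(430,62,212,np.pi),(430,62,125,np.pi))
E
```

```text
at [590.  167.3 104.4] [3.141e+00 1.000e-03 3.141e+00] t 5.97 F [0.3 2.  5.6] open 0.544 q6 -1.3
[0.0002, 0.0002, -0.0001] [0.004, 0.003, -0.43]
[0.0002, 0.0002, -0.0001] [0.64, -0.421, -0.431]
[0.0002, 0.0002, -0.0001] [0.64, -0.422, -0.083]
```

Request:
carry_out([
  [0,0,0,0,0,-0.12,1],
  [0,0,0,0,0,-0.3,1],
  [0,0,0,0.05,-0.03,-0.43,1],
  [0,0,0,0.2,-0.13,-0.43,1],
  [0,0,0,0.36,-0.24,-0.43,1],
  [0,0,0,0.52,-0.34,-0.43,1],
  [0,0,0,0.64,-0.42,-0.43,1],
  [0,0,0,0.64,-0.42,-0.43,1],
])

```text
clock: 6.98
eef_pos: [426.8, 60.8, 210.9]
tcp_rot: [-3.141, -0.003, 3.14]
contact_force: [0.8, 0.4, -1.9]
opening: 0.542
grasp_force: 41.4
```

```bash
python3 - <<'E'
from h import *
rows((430,62,130,np.pi),(430,62,121,np.pi))
print(r.sense()['grasp_force'])
im=grab('side','s2.png'); cv2.imwrite('pics/s2c.png',cv2.resize(im[80:260,240:480,::-1],(720,540)))
E
```

```text
at [426.8  60.8 210.9] [-3.141e+00 -3.000e-03  3.140e+00] t 6.97 F [ 0.8  0.4 -1.9] open 0.542 q6 -1.43
[-0.0003, -0.0008, -0.0004] [-0.013, 0.005, 0.323]
[-0.0003, -0.0008, -0.0004] [-0.014, 0.005, 0.359]
41.42220332811121
```

View pics/s2c.png

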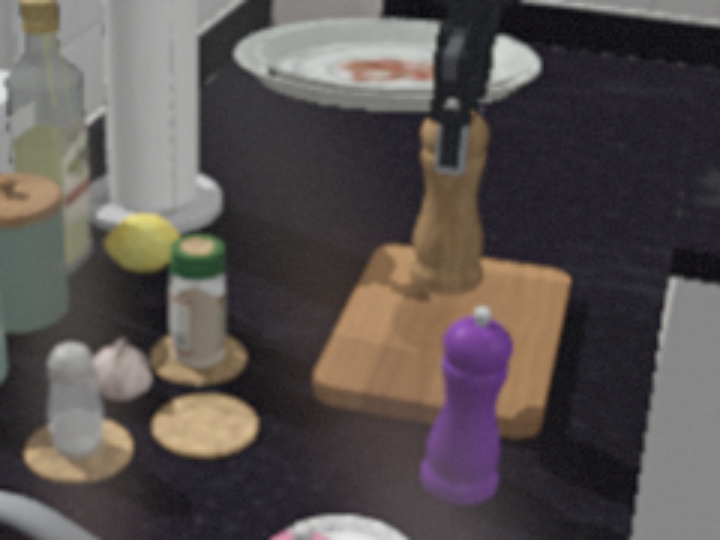

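The mill is in the grip at crop (455,200) and upright over the board, the front coaster is empty, and the others still stand. Lower it and release.

Request:
carry_out([
  [0,0,0,-0.006,0.005,0.2,1],
  [0,0,0,-0.006,0.005,0.32,1],
  [0,0,0,-0.006,0.005,0.35,1],
  [0,0,0,-0.006,0.005,0.363,1],
  [0,0,0,-0.006,0.005,0.363,1],
  [0,0,0,-0.006,0.005,0.363,1],
])

```text
clock: 7.78
eef_pos: [431.9, 63.5, 121.7]
tcp_rot: [3.141, 0.002, 3.141]
contact_force: [0.7, -0.5, -1.0]
opening: 0.543
grasp_force: 41.4
```

Request:
carry_out([
  [0,0,0,0,0,0,0.2],
  [0,0,0,0,0,0,-0.2],
  [0,0,0,0,0,0,-1],
  [0,0,0,0,0,0,-1],
  [0,0,0,0,0,0,-1],
  [0,0,0,0,0,-0.2,-1],
  [0,0,0,0,0,-0.4,-1],
  [0,0,0,0,0,-0.56,-1],
])

```text
clock: 8.78
eef_pos: [431.3, 63.4, 262.8]
tcp_rot: [3.141, 0.001, 3.141]
contact_force: [0.0, 0.1, 0.4]
opening: 0.998
grasp_force: 0.0
```

```bash
python3 - <<'E'
from h import *
# jar grasp options: tangent direction about garlic (668,145), jar (631,74)
u=np.array([631-668,74-145.]);u/=np.linalg.norm(u);print('radial',u)
# tool y=(sin psi,-cos psi) = tangent
t=np.array([-u[1],u[0]]);
for s in (1,-1): print('psi',np.arctan2(s*t[0],-s*t[1]))
rows((560,80,260,np.pi),(545,110,260,np.pi))
E
```

```text
radial [-0.46213909 -0.88680745]
psi 1.090390510211853
psi -2.05120214337794
at [431.3  63.4 262.8] [3.141e+00 1.000e-03 3.141e+00] t 8.78 F [0.  0.1 0.4] open 0.998 q6 -1.43
[0.0, 0.0004, -0.0001] [-0.515, 0.067, 0.012]
[0.0, 0.0004, -0.0001] [-0.455, 0.187, 0.012]
```

Request:
carry_out([
  [0,0,-0.172,-0.797,0.042,0.451,-1],
  [0,0,-0.172,-0.797,0.042,0.451,-1],
  [0,0,-0.172,-0.797,0.042,0.451,-1],
  [0,0,-0.172,-0.797,0.042,0.451,-1],
  [0,0,-0.172,-0.797,0.042,0.451,-1],
  [0,0,-0.172,-0.797,0.042,0.451,-1],
  [0,0,-0.172,-0.797,0.042,0.451,-1],
])

```text
clock: 9.65
eef_pos: [629.8, 73.8, 149.0]
tcp_rot: [-3.141, 0.001, -2.601]
contact_force: [0.0, -0.5, -0.2]
opening: 1.002
grasp_force: 0.0
```

```bash
python3 - <<'E'
from h import *
rows((630.5,74,54,-2.6))
grab('wrist','w3.png')
E
```

```text
at [629.8  73.8 149. ] [-3.141e+00  1.000e-03 -2.601e+00] t 9.65 F [ 0.  -0.5 -0.2] open 1.002 q6 -2.0
[-0.0001, 0.0002, -0.0005] [-0.003, -0.001, 0.38]
```

View pics/w3.png

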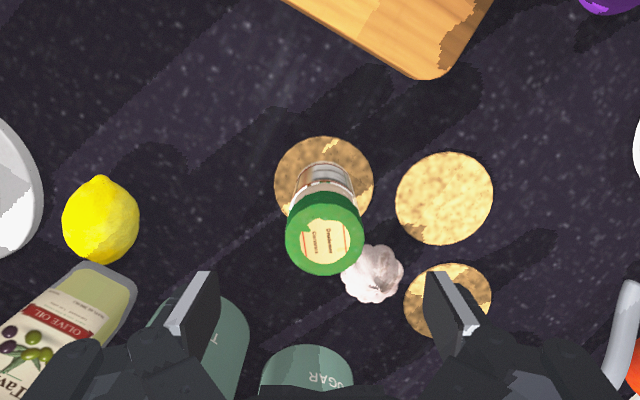

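The jar cap is at (325,240), the garlic at (372,273) lies clear of the finger line, and the olive bottle and canister are near the left finger at (205,310). I'll check the jar estimate and the left finger's clearance numerically.

```bash
python3 - <<'E'
from h import *
n='wrist'
print('cap',at_z(n,(325,240),111),'coaster R',at_z(n,(324,185),5),'F',at_z(n,(444,197),5),'garlic tip',at_z(n,(376,268),53), 'garlic mid',at_z(n,(372,273),26))
print('tea edge @100', at_z(n,(240,310),100), at_z(n,(215,300),60)); print('shaker proj',proj(n,[[668,231,95],[668,231,50]]))
for s in r.silhouettes('top','shaker_centre')[:1]: pass
E
```

```text
cap [630.08343171  75.45373164 111.        ] coaster R [629.56970914  75.15237341   5.        ] F [586.60073529 166.99713592   5.        ] garlic tip [653.00203433 134.34045649  53.        ] garlic mid [669.29185446 145.83124066  26.        ]
tea edge @100 [703.48125628  57.36556348 100.        ] [735.60872032  42.67390903  60.        ]
shaker proj [[485.3682489  374.72680865]
 [462.66267879 332.98144187]]
```

Request:
carry_out([
  [0,0,0,-0.003,0.004,0.2,-1],
  [0,0,0,-0.003,0.004,0.38,-1],
  [0,0,0,-0.003,0.004,0.38,-1],
  [0,0,0,-0.003,0.004,0.38,0],
  [0,0,0,-0.003,0.004,0.38,1],
  [0,0,0,-0.003,0.004,0.38,1],
  [0,0,0,-0.003,0.004,0.38,1],
  [0,0,0,-0.003,0.004,0.38,1],
], force=35)

```text
clock: 10.75
eef_pos: [631.9, 75.4, 55.4]
tcp_rot: [-3.14, 0.003, -2.601]
contact_force: [-1.2, 1.6, 7.0]
opening: 0.52
grasp_force: 34.4
```

Request:
carry_out([
  [0,0,0,0,0,0,1],
  [0,0,0,0,0,0,1],
])

```text
clock: 11.0
eef_pos: [631.9, 75.4, 55.4]
tcp_rot: [-3.14, 0.003, -2.602]
contact_force: [-0.8, 0.1, 7.3]
opening: 0.516
grasp_force: 34.4
```

```bash
python3 - <<'E'
from h import *
rows((630,74,160,-2.6),(430,-32,160,-2.6))
print(r.sense()['grasp_force'])
E
```

```text
at [631.9  75.4  55.4] [-3.140e+00  3.000e-03 -2.602e+00] t 11.0 F [-0.8  0.1  7.3] open 0.516 q6 -1.99
[-0.0004, 0.001, -0.0005] [0.008, -0.001, -0.419]
[-0.0004, 0.001, -0.0005] [0.912, 0.046, -0.421]
34.362481171265244
```

Request:
carry_out([
  [0,0,0,0,0,-0.2,1],
  [0,0,0,0.05,0,-0.4,1],
  [0,0,0,0.25,0.01,-0.42,1],
  [0,0,0,0.48,0.025,-0.42,1],
  [0,0,0,0.7,0.035,-0.42,1],
  [0,0,0,0.912,0.046,-0.42,1],
  [0,0,0,0.912,0.046,-0.42,1],
  [0,0,0,0.912,0.046,-0.42,1],
])

```text
clock: 12.0
eef_pos: [430.2, -32.5, 159.2]
tcp_rot: [-3.14, 0.003, -2.602]
contact_force: [0.6, -0.6, -0.7]
opening: 0.523
grasp_force: 36.1
```

```bash
python3 - <<'E'
from h import *
rows((430,-32,72,-2.6))
print(r.sense()['grasp_force'])
E
```

```text
at [430.2 -32.5 159.2] [-3.140e+00  3.000e-03 -2.602e+00] t 12.0 F [ 0.6 -0.6 -0.7] open 0.523 q6 -2.19
[-0.0005, 0.0008, -0.0007] [0.001, 0.003, 0.349]
36.061941725201905
```

Request:
carry_out([
  [0,0,0,0,0,0.17,1],
  [0,0,0,0,0,0.3,1],
  [0,0,0,0,0,0.335,1],
  [0,0,0,0,0,0.349,1],
  [0,0,0,0,0,0.349,1],
  [0,0,0,0,0,0.349,1],
])

```text
clock: 12.75
eef_pos: [430.1, -32.3, 71.7]
tcp_rot: [-3.14, 0.002, -2.601]
contact_force: [-1.1, 0.3, -1.1]
opening: 0.518
grasp_force: 35.6
```

Request:
carry_out([
  [0,0,0,0,0,0,0.2],
  [0,0,0,0,0,0,-0.2],
  [0,0,0,0,0,0,-0.8],
  [0,0,0,0,0,0,-0.8],
  [0,0,0,0,0,-0.15,-0.8],
  [0,0,0,0,0,-0.4,-0.8],
  [0,0,0,0,0,-0.65,-0.8],
  [0,0,0,0,0,-0.65,-0.8],
])

```text
clock: 13.75
eef_pos: [432.0, -32.6, 237.9]
tcp_rot: [-3.136, 0.007, -2.601]
contact_force: [-0.6, 0.7, -0.5]
opening: 0.9
grasp_force: 0.0
```

```bash
python3 - <<'E'
from h import *
rows((520,130,233,np.pi-0.3))
im=grab('side','s3.png'); cv2.imwrite('pics/s3c.png',cv2.resize(im[80:260,240:480,::-1],(720,540)))
E
```

```text
at [432.  -32.6 237.9] [-3.136  0.007 -2.601] t 13.75 F [-0.6  0.7 -0.5] open 0.9 q6 -2.19
[-0.0006, 0.0029, 0.2674] [-0.636, 0.377, 0.022]
```

View pics/s3c.png

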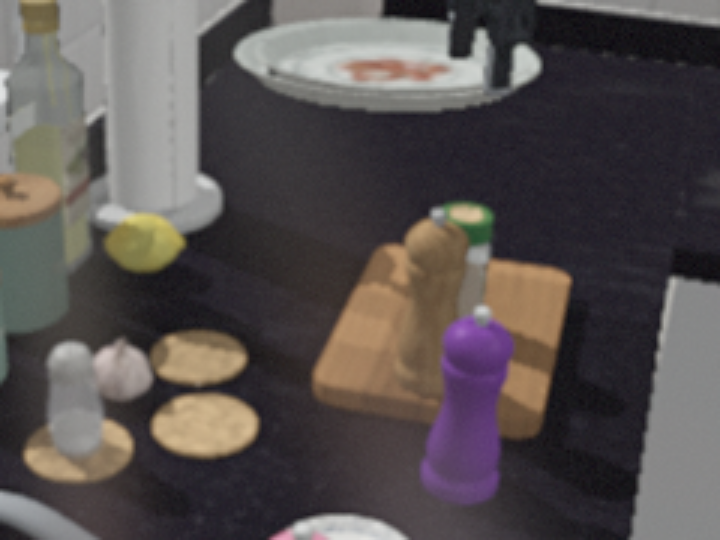

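Side crop: mill and jar stand upright on the board, both coasters are empty, and the shaker at (75,400) and garlic at (122,370) are undisturbed. Shaker next.

```bash
python3 - <<'E'
from h import *
rows((560,110,210,2.5))
E
```

```text
at [430.3 -32.4 235.3] [-3.139  0.004 -2.601] t 13.8 F [ 0.1  0.7 -0.7] open 0.9 q6 -2.19
[-0.0, 0.0016, 0.3762] [-0.738, 0.222, 0.103]
```

Request:
carry_out([
  [0,0,0.376,-0.738,0.222,0.103,-1],
  [0,0,0.376,-0.738,0.222,0.103,-1],
  [0,0,0.376,-0.738,0.222,0.103,-1],
  [0,0,0.376,-0.738,0.222,0.103,-1],
  [0,0,0.376,-0.738,0.222,0.103,-1],
  [0,0,0.376,-0.738,0.222,0.103,-1],
  [0,0,0.376,-0.738,0.222,0.103,-1],
  [0,0,0.376,-0.738,0.222,0.103,-1],
])

```text
clock: 14.8
eef_pos: [557.7, 109.9, 205.6]
tcp_rot: [-3.139, -0.002, 2.501]
contact_force: [0.5, 0.1, 0.2]
opening: 1.002
grasp_force: 0.0
```

Request:
carry_out([
  [0,0,0,-0.058,0.647,0.28,-1],
  [0,0,0,-0.058,0.647,0.28,-1],
  [0,0,0,-0.058,0.647,0.28,-1],
  [0,0,0,-0.058,0.647,0.28,-1],
  [0,0,0,-0.058,0.647,0.28,-1],
  [0,0,0,-0.058,0.647,0.28,-1],
])

```text
clock: 15.55
eef_pos: [666.6, 230.2, 138.1]
tcp_rot: [-3.142, 0.0, 2.5]
contact_force: [0.6, -0.2, 0.3]
opening: 1.002
grasp_force: 0.0
```

```bash
python3 - <<'E'
from h import *
rows((668.5,231,32,2.5))
grab('wrist','w4.png')
for s in r.silhouettes('wrist','shaker_centre')[:2]: print(s['score'],s['position'])
print(proj('wrist',[[668.5,231,95],[668.5,231,5],[669.4,232.7,5]]))
E
```

```text
at [666.6 230.2 138.1] [-3.142  0.     2.5  ] t 15.55 F [ 0.6 -0.2  0.3] open 1.002 q6 -0.6
[-0.0, 0.0, 0.0001] [-0.004, 0.007, 0.424]
0.64 [209.9, 330.2]
[[324.04072248 234.85722587]
 [323.29123806 188.5097023 ]
 [325.67270361 188.15370337]]
```

View pics/w4.png

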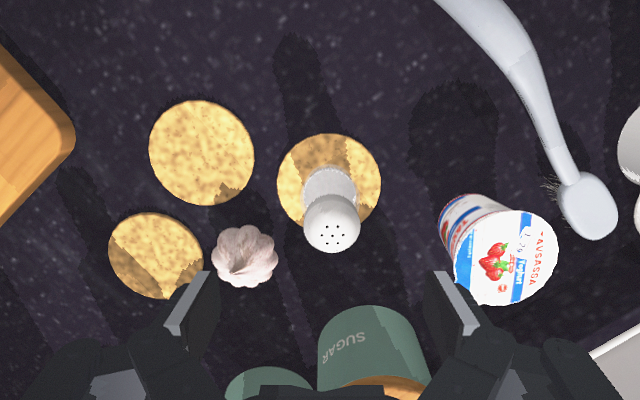

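The shaker cap is at (332,235), the coaster's centre near (329,185), the garlic at (245,255) and a yogurt cup at (500,255). I'll check the offset and the cup's clearance.

```bash
python3 - <<'E'
from h import *
n='wrist'
c=at_z(n,(332,234),95); print('cap',c,'coaster',at_z(n,(329,185),5),'front',at_z(n,(202,153),5),'right',at_z(n,(156,255),5),'garlic',at_z(n,(245,257),26))
print('yog rim',at_z(n,(460,270),70),'yog left',at_z(n,(440,215),30),'bottom',at_z(n,(470,205),0))
rows((c[0],c[1],32,2.5),(669,234,32,2.5))
E
```

```text
cap [670.75349973 234.89238751  95.        ] coaster [668.88077152 236.38213831   5.        ] front [588.83855779 172.69598515   5.        ] right [630.01154745  79.66389533   5.        ] garlic [671.61535576 151.33048605  26.        ]
yog rim [752.61764825 281.69373284  70.        ] yog left [731.2446216  293.07890159  30.        ] bottom [754.33169458 319.53199735   0.        ]
at [667.  230.3 138.5] [3.141e+00 1.000e-03 2.500e+00] t 15.65 F [-0.3  0.7 -0.6] open 0.997 q6 -0.6
[0.0002, 0.0002, -0.0] [-0.001, 0.023, 0.426]
[0.0002, 0.0002, -0.0] [0.003, 0.016, 0.426]
```

Request:
carry_out([
  [0,0,0,-0.002,0.015,0.2,-1],
  [0,0,0,-0.002,0.015,0.38,-1],
  [0,0,0,-0.002,0.015,0.426,-1],
  [0,0,0,-0.002,0.015,0.426,0],
  [0,0,0,-0.002,0.015,0.426,1],
  [0,0,0,-0.002,0.015,0.426,1],
  [0,0,0,-0.002,0.015,0.426,1],
  [0,0,0,-0.002,0.015,0.426,1],
], force=35)

```text
clock: 16.65
eef_pos: [671.1, 234.2, 33.7]
tcp_rot: [3.139, 0.002, 2.501]
contact_force: [-0.1, -1.0, 6.5]
opening: 0.463
grasp_force: 34.7
```

Request:
carry_out([
  [0,0,0,0,0,0,1],
  [0,0,0,0,0,0,1],
])

```text
clock: 16.9
eef_pos: [671.1, 234.2, 33.7]
tcp_rot: [3.139, 0.002, 2.501]
contact_force: [-1.1, -2.1, 7.0]
opening: 0.463
grasp_force: 34.7
```

```bash
python3 - <<'E'
from h import *
rows((670,231,200,2.5),(540,60,210,2.5))
print(r.sense()['grasp_force'])
E
```

```text
at [671.1 234.2  33.7] [3.139e+00 2.000e-03 2.501e+00] t 16.9 F [-1.1 -2.1  7. ] open 0.463 q6 -0.6
[0.0008, 0.0006, 0.0002] [-0.005, -0.011, -0.665]
[0.0008, 0.0006, 0.0002] [0.002, -0.87, -0.707]
34.66476676925595
```

Request:
carry_out([
  [0,0,0,0,0,-0.22,1],
  [0,0,0,0,-0.02,-0.46,1],
  [0,0,0,0,-0.12,-0.68,1],
  [0,0,0,0.002,-0.35,-0.7,1],
  [0,0,0,0.002,-0.6,-0.7,1],
  [0,0,0,0.002,-0.87,-0.7,1],
  [0,0,0,0.002,-0.87,-0.7,1],
])

```text
clock: 17.77
eef_pos: [536.9, 57.3, 207.3]
tcp_rot: [-3.141, 0.001, 2.498]
contact_force: [-0.4, 0.7, -0.3]
opening: 0.461
grasp_force: 35.6
```

Request:
carry_out([
  [0,0,0,-0.074,-0.834,0,1],
  [0,0,0,-0.074,-0.834,0,1],
  [0,0,0,-0.074,-0.834,0,1],
  [0,0,0,-0.074,-0.834,0,1],
  [0,0,0,-0.074,-0.834,0,1],
  [0,0,0,-0.074,-0.834,0,1],
])

```text
clock: 18.52
eef_pos: [430.5, -117.9, 206.7]
tcp_rot: [3.141, 0.001, 2.501]
contact_force: [0.3, 0.5, -0.7]
opening: 0.462
grasp_force: 35.7
```

```bash
python3 - <<'E'
from h import *
rows((430,-119,50.5,2.5))
print(r.sense()['grasp_force'])
E
```

```text
at [ 430.5 -117.9  206.7] [3.141e+00 1.000e-03 2.501e+00] t 18.52 F [ 0.3  0.5 -0.7] open 0.462 q6 -1.2
[0.0003, 0.0004, 0.0002] [-0.0, -0.005, 0.625]
35.65348641732271
```

Request:
carry_out([
  [0,0,0,0,-0.004,0.22,1],
  [0,0,0,0,-0.004,0.42,1],
  [0,0,0,0,-0.004,0.56,1],
  [0,0,0,0,-0.004,0.605,1],
  [0,0,0,0,-0.004,0.625,1],
  [0,0,0,0,-0.004,0.625,1],
  [0,0,0,0,-0.004,0.625,1],
])

```text
clock: 19.4
eef_pos: [429.7, -119.3, 50.8]
tcp_rot: [3.141, 0.002, 2.501]
contact_force: [0.1, -0.1, 0.2]
opening: 0.462
grasp_force: 35.7
```

Request:
carry_out([
  [0,0,0,0,0,0,0.2],
  [0,0,0,0,0,0,-0.2],
  [0,0,0,0,0,0,-0.8],
  [0,0,0,0,0,0,-0.8],
  [0,0,0,0,0,-0.15,-0.8],
  [0,0,0,0,0,-0.4,-0.8],
  [0,0,0,0,0,-0.65,-0.8],
  [0,0,0,0,0,-0.65,-0.8],
])

```text
clock: 20.4
eef_pos: [431.7, -120.0, 216.9]
tcp_rot: [3.138, 0.008, 2.5]
contact_force: [-0.1, -0.3, -0.2]
opening: 0.901
grasp_force: 0.0
```

```bash
python3 - <<'E'
from h import *
rows((560,60,215,np.pi),(530,10,215,np.pi))
im=grab('side','s4.png'); cv2.imwrite('pics/s4c.png',cv2.resize(im[80:260,240:480,::-1],(720,540)))
E
```

```text
at [ 431.7 -120.   216.9] [3.138 0.008 2.5  ] t 20.4 F [-0.1 -0.3 -0.2] open 0.901 q6 -1.2
[0.0001, 0.0029, -0.2041] [0.019, 0.884, 0.01]
[0.0001, 0.0029, -0.2041] [-0.004, 0.652, 0.01]
```

View pics/s4c.png

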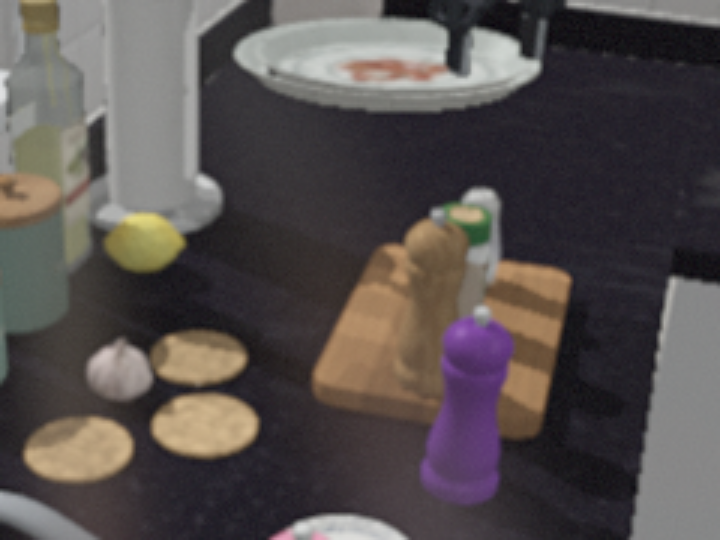

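Side crop: mill, jar and shaker all stand on the board, the garlic at (120,370) is untouched, and the coasters are empty. Next I'll refine the coaster and garlic centres from two opposite yaws.

Request:
carry_out([
  [0,0,-0.204,0.019,0.884,0.01,-1],
  [0,0,-0.204,0.019,0.884,0.01,-1],
  [0,0,-0.204,0.019,0.884,0.01,-1],
  [0,0,-0.204,0.019,0.884,0.01,-1],
  [0,0,-0.204,0.019,0.884,0.01,-1],
  [0,0,-0.204,0.019,0.884,0.01,-1],
  [0,0,-0.204,0.019,0.884,0.01,-1],
])

```text
clock: 21.32
eef_pos: [556.2, 59.8, 209.2]
tcp_rot: [-3.141, -0.001, 3.14]
contact_force: [0.1, 0.2, 0.3]
opening: 0.997
grasp_force: 0.0
```

Request:
carry_out([
  [0,0,0,0,0.36,-0.18,-1],
  [0,0,0,0,0.36,-0.18,-1],
  [0,0,0,0,0.36,-0.18,-1],
  [0,0,0,0,0.36,-0.18,-1],
  [0,0,0,0,0.36,-0.18,-1],
])

```text
clock: 21.95
eef_pos: [556.7, 149.4, 254.1]
tcp_rot: [-3.141, -0.001, 3.14]
contact_force: [0.3, -0.9, -0.3]
opening: 0.999
grasp_force: 0.0
```

```bash
cat >> h.py <<'E'
from scipy.optimize import least_squares
def circ(mask,z,rad,c0,n='wrist'):
    cs,_=cv2.findContours(mask.astype(np.uint8),cv2.RETR_EXTERNAL,cv2.CHAIN_APPROX_NONE)
    P=np.array([at_z(n,p[0].astype(float),z)[:2] for c in cs for p in c])
    f=lambda q:np.hypot(*(P-q).T)-rad
    s=least_squares(f,c0,loss='cauchy',f_scale=1.0); e=abs(f(s.x)); return np.round(s.x,1),(e<2).sum(),len(P)
T={'coaster_front':(588,169),'coaster_left':(669,234),'coaster_right':(630,76)}
def survey(f,n='wrist'):
    grab(n,f)
    for l in ['coaster_front','garlic_centre','saucer']:
        for s in r.silhouettes(n,l)[:4]:
            if l[0]=='g': print(l,round(s['score'],2),np.round(at_z(n,s['position'][::-1],24),1))
            elif l[0]=='s':print(l,round(s['score'],2),circ(s['region'],16,52,(435,308),n))
            else:
                p=at_z(n,s['position'][::-1],5)[:2]; print(l,round(s['score'],2),circ(s['region'],5,42,p,n))
E
python3 - <<'E'
from h import *
rows((600,150,260,2))
survey('w5.png')
for l in ['coaster_left','coaster_right']:
    for s in r.silhouettes('wrist',l)[:2]: print(l,circ(s['region'],5,42,T[l]))
E
```

```text
at [556.7 149.4 254.1] [-3.141e+00 -1.000e-03  3.140e+00] t 21.95 F [ 0.3 -0.9 -0.3] open 0.999 q6 -1.31
[-0.0004, -0.0002, 0.3628] [-0.173, 0.003, -0.024]
coaster_front 0.57 (array([588.7, 170.2]), np.int64(201), 203)
garlic_centre 0.91 [669.5 147.3  24. ]
saucer 0.64 (array([435. , 308.6]), np.int64(227), 302)
coaster_left (array([668.9, 234.4]), np.int64(114), 182)
coaster_right (array([436.3, -61.4]), np.int64(59), 295)
```

Request:
carry_out([
  [0,0,0.45,-0.32,0,0,-1],
  [0,0,0.45,-0.32,0,0,-1],
  [0,0,0.45,-0.32,0,0,-1],
  [0,0,0.45,-0.32,0,0,-1],
  [0,0,0.45,-0.32,0,0,-1],
  [0,0,0.45,-0.32,0,0,-1],
  [0,0,0.45,-0.32,0,0,-1],
  [0,0,0.45,-0.32,0,0,-1],
])

```text
clock: 23.25
eef_pos: [637.2, 150.7, 254.6]
tcp_rot: [-3.141, 0.0, 1.723]
contact_force: [-0.2, -1.0, -0.9]
opening: 0.997
grasp_force: 0.0
```

Request:
carry_out([
  [0,0,0.5,0,0,0,-1],
  [0,0,0.5,0,0,0,-1],
  [0,0,0.5,0,0,0,-1],
  [0,0,0.5,0,0,0,-1],
  [0,0,0.5,0,0,0,-1],
  [0,0,0.5,0,0,0,-1],
  [0,0,0.5,0,0,0,-1],
  [0,0,0.5,0,0,0,-1],
])

```text
clock: 24.25
eef_pos: [637.1, 150.7, 254.6]
tcp_rot: [-3.142, 0.0, 0.221]
contact_force: [1.0, -0.6, 0.1]
opening: 1.003
grasp_force: 0.0
```

Request:
carry_out([
  [0,0,0,0,0,0,-1],
  [0,0,0,0,0,0,-1],
])

```text
clock: 24.5
eef_pos: [637.2, 150.7, 254.7]
tcp_rot: [-3.142, 0.0, 0.232]
contact_force: [-0.0, 0.8, -0.2]
opening: 1.001
grasp_force: 0.0
```

```bash
python3 - <<'E'
from h import *
rows((669,147,120,0))
survey('w6.png')
for l in ['coaster_left','coaster_right']:
    for s in r.silhouettes('wrist',l)[:3]: print(l,circ(s['region'],5,42,T[l]))
E
```

```text
at [637.2 150.7 254.7] [-3.142  0.     0.232] t 24.5 F [-0.   0.8 -0.2] open 1.001 q6 1.57
[0.0, 0.0, 0.0738] [0.121, 0.044, 0.539]
coaster_front 0.88 (array([589.3, 169.8]), np.int64(195), 199)
garlic_centre 0.67 [673.6 149.6  24. ]
saucer 0.62 (array([437.6, 308.4]), np.int64(143), 196)
coaster_left (array([669.1, 234.4]), np.int64(219), 221)
coaster_right (array([631.3,  75.7]), np.int64(196), 204)
```

Request:
carry_out([
  [0,0,-0.563,0.132,0.04,0.539,-0.6],
  [0,0,-0.563,0.132,0.04,0.539,-0.6],
  [0,0,-0.563,0.132,0.04,0.539,-0.6],
  [0,0,-0.563,0.132,0.04,0.539,-0.6],
  [0,0,-0.563,0.132,0.04,0.539,-0.6],
  [0,0,-0.563,0.132,0.04,0.539,-0.6],
  [0,0,-0.563,0.132,0.04,0.539,-0.6],
  [0,0,-0.563,0.132,0.04,0.539,-0.6],
], force=20)

```text
clock: 25.8
eef_pos: [671.6, 148.5, 120.0]
tcp_rot: [3.142, 0.0, 1.735]
contact_force: [0.4, 1.1, 0.3]
opening: 0.804
grasp_force: 0.0
```

```bash
python3 - <<'E'
from h import *
rows((671.5,148.5,80,2.0))
E
```

```text
at [671.6 148.5 120. ] [3.142 0.    1.735] t 25.8 F [0.4 1.1 0.3] open 0.804 q6 0.05
[0.0, 0.0, -0.0845] [0.0, -0.001, 0.16]
```

Request:
carry_out([
  [0,0,-0.0845,0,0,0.1,-0.6],
  [0,0,-0.0845,0,0,0.1,-0.6],
  [0,0,-0.0845,0,0,0.1,-0.6],
  [0,0,-0.0845,0,0,0.1,-0.6],
])

```text
clock: 26.3
eef_pos: [671.9, 148.5, 95.4]
tcp_rot: [3.141, 0.0, 1.992]
contact_force: [-0.4, -1.6, 0.7]
opening: 0.799
grasp_force: 0.0
```

```bash
python3 - <<'E'
from h import *
rows((671.5,148.5,6,2.0))
survey('w7.png')
for l in ['coaster_left','coaster_right']:
    for s in r.silhouettes('wrist',l)[:3]: print(l,circ(s['region'],5,42,T[l]))
E
```

```text
at [671.9 148.5  95.4] [3.141 0.    1.992] t 26.3 F [-0.4 -1.6  0.7] open 0.799 q6 -0.21
[0.0002, 0.0001, -0.0027] [0.001, -0.002, 0.358]
coaster_front 0.82 (array([589.4, 170. ]), np.int64(357), 363)
garlic_centre 0.87 [670.5 149.5  24. ]
coaster_left (array([668.4, 234.6]), np.int64(382), 386)
coaster_right (array([631. ,  76.7]), np.int64(254), 364)
```

View pics/w7.png

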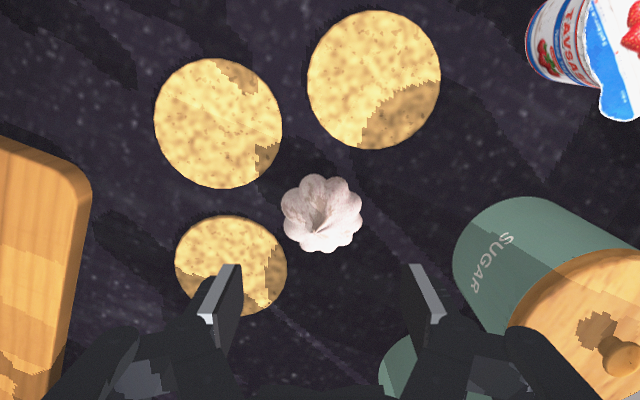

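The garlic at (322,212) is centred between the fingers at (220,290) and (428,290). The coaster centres are confirmed and the canister is clear. Descend and grip lightly.

Request:
carry_out([
  [0,0,0,0.001,-0.001,0.18,-0.6],
  [0,0,0,0.001,-0.001,0.31,-0.6],
  [0,0,0,0.001,-0.001,0.354,-0.6],
  [0,0,0,0.001,-0.001,0.354,-0.6],
  [0,0,0,0.001,-0.001,0.354,0],
  [0,0,0,0.001,-0.001,0.354,0.4],
  [0,0,0,0.001,-0.001,0.354,1],
  [0,0,0,0.001,-0.001,0.354,1],
], force=20)

```text
clock: 27.6
eef_pos: [672.3, 148.8, 8.3]
tcp_rot: [3.139, 0.001, 1.993]
contact_force: [-1.3, 0.1, 6.8]
opening: 0.584
grasp_force: 20.9
```

Request:
carry_out([
  [0,0,0,0,0,0,1],
  [0,0,0,0,0,0,1],
  [0,0,0,0,0,0,1],
])

```text
clock: 27.98
eef_pos: [672.3, 148.8, 8.3]
tcp_rot: [3.139, 0.001, 1.993]
contact_force: [-1.5, -0.4, 7.0]
opening: 0.579
grasp_force: 20.9
```

```bash
python3 - <<'E'
from h import *
rows((671.5,148.5,100,2.0),(570,220,100,2.0))
print(r.sense()['grasp_force'])
E
```

```text
at [672.3 148.8   8.3] [3.139e+00 1.000e-03 1.993e+00] t 27.98 F [-1.5 -0.4  7. ] open 0.579 q6 -0.21
[0.0008, 0.0002, -0.0022] [0.0, -0.003, -0.367]
[0.0008, 0.0002, -0.0022] [0.427, -0.256, -0.368]
20.93610931187868
```

Request:
carry_out([
  [0,0,0,0,0,-0.15,1],
  [0,0,0,0.08,-0.05,-0.32,1],
  [0,0,0,0.27,-0.17,-0.32,1],
  [0,0,0,0.47,-0.29,-0.32,1],
  [0,0,0,0.67,-0.41,-0.32,1],
  [0,0,0,0.87,-0.54,-0.32,1],
  [0,0,0,0.969,-0.6,-0.32,1],
  [0,0,0,0.969,-0.6,-0.32,1],
])

```text
clock: 28.98
eef_pos: [433.8, 309.2, 87.2]
tcp_rot: [3.141, -0.0, 1.996]
contact_force: [-0.1, -0.5, -1.0]
opening: 0.58
grasp_force: 21.2
```

```bash
python3 - <<'E'
from h import *
rows((436.3,308.5,17,1.993))
print(r.sense()['grasp_force'])
survey('w8.png')
E
```

```text
at [433.8 309.2  87.2] [ 3.141 -0.     1.996] t 28.98 F [-0.1 -0.5 -1. ] open 0.58 q6 0.19
[0.0002, -0.0001, 0.0009] [-0.007, 0.008, 0.281]
21.249676658771932
coaster_front 0.62 (array([587.5, 170. ]), np.int64(27), 60)
coaster_front 0.28 (array([460.7, 257.6]), np.int64(98), 365)
garlic_centre 0.71 [452.8 267.5  24. ]
saucer 0.81 (array([436.9, 308. ]), np.int64(320), 453)
```

Request:
carry_out([
  [0,0,0,-0.005,0.007,0.14,1],
  [0,0,0,-0.005,0.007,0.24,1],
  [0,0,0,-0.005,0.007,0.27,1],
  [0,0,0,-0.005,0.007,0.28,1],
  [0,0,0,-0.005,0.007,0.28,1],
  [0,0,0,-0.005,0.007,0.28,1],
])

```text
clock: 29.92
eef_pos: [437.8, 308.0, 17.4]
tcp_rot: [3.14, -0.0, 1.993]
contact_force: [0.1, -0.7, -0.6]
opening: 0.581
grasp_force: 21.2
```

Request:
carry_out([
  [0,0,0,0,0,0,0.1],
  [0,0,0,0,0,0,-0.1],
  [0,0,0,0,0,0,-0.4],
  [0,0,0,0,0,0,-0.6],
  [0,0,0,0,0,-0.12,-0.6],
  [0,0,0,0,0,-0.36,-0.6],
  [0,0,0,0,0,-0.6,-0.6],
  [0,0,0,0,0,-0.8,-0.6],
])

```text
clock: 30.92
eef_pos: [437.3, 307.7, 219.0]
tcp_rot: [3.14, -0.0, 1.993]
contact_force: [1.3, 0.3, 0.3]
opening: 0.8
grasp_force: 0.0
```

```bash
python3 - <<'E'
from h import *
rows((431,100,260,np.pi),(431,63.4,260,np.pi))
survey('w9.png')
im=cv2.imread('pics/w9.png')
E
```

```text
at [437.3 307.7 219. ] [ 3.14  -0.     1.993] t 30.93 F [1.3 0.3 0.3] open 0.8 q6 0.19
[0.0004, 0.0002, -0.3656] [-0.747, -0.363, -0.165]
[0.0004, 0.0002, -0.3656] [-0.881, -0.423, -0.165]
coaster_front 0.9 (array([593. , 172.1]), np.int64(122), 170)
garlic_centre 0.73 [439.4 310.3  24. ]
saucer 0.91 (array([434.7, 310. ]), np.int64(297), 297)
```

View pics/w9.png

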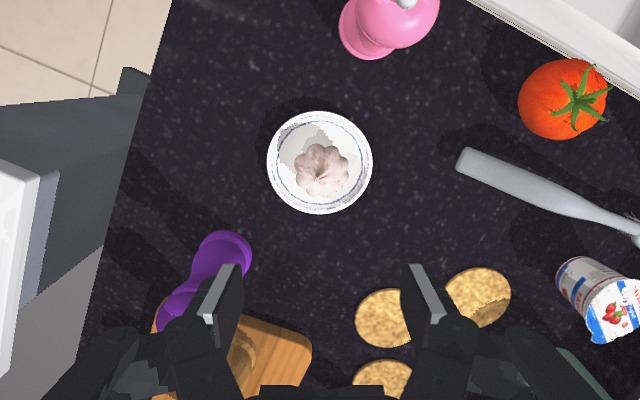

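The garlic sits in the saucer at (320,168), close to the saucer's centre (320,163). Now the mill goes back first, since it is next to the free side.

Request:
carry_out([
  [0,0,-0.3656,-0.881,-0.423,-0.165,-1],
  [0,0,-0.3656,-0.881,-0.423,-0.165,-1],
  [0,0,-0.3656,-0.881,-0.423,-0.165,-1],
  [0,0,-0.3656,-0.881,-0.423,-0.165,-1],
  [0,0,-0.3656,-0.881,-0.423,-0.165,-1],
  [0,0,-0.3656,-0.881,-0.423,-0.165,-1],
  [0,0,-0.3656,-0.881,-0.423,-0.165,-1],
  [0,0,-0.3656,-0.881,-0.423,-0.165,-1],
])

```text
clock: 32.12
eef_pos: [430.1, 63.2, 256.1]
tcp_rot: [-3.141, -0.003, 3.141]
contact_force: [0.7, -0.4, 0.4]
opening: 0.994
grasp_force: 0.0
```

```bash
python3 - <<'E'
from h import *
rows((431.7,63.5,150,np.pi),(431.7,63.5,121.5,np.pi))
print(np.round(proj('wrist',[[431,63.5,171],[431,-32.4,127],[430,-119.3,111]]))); im=grab('wrist','w10.png')
E
```

```text
at [430.1  63.2 256.1] [-3.141e+00 -3.000e-03  3.141e+00] t 32.12 F [ 0.7 -0.4  0.4] open 0.994 q6 -1.43
[-0.0001, -0.001, -0.0003] [-0.008, 0.001, 0.425]
[-0.0001, -0.001, -0.0003] [-0.008, 0.002, 0.539]
[[323. 210.]
 [202. 191.]
 [107. 185.]]
```

View pics/w10.png

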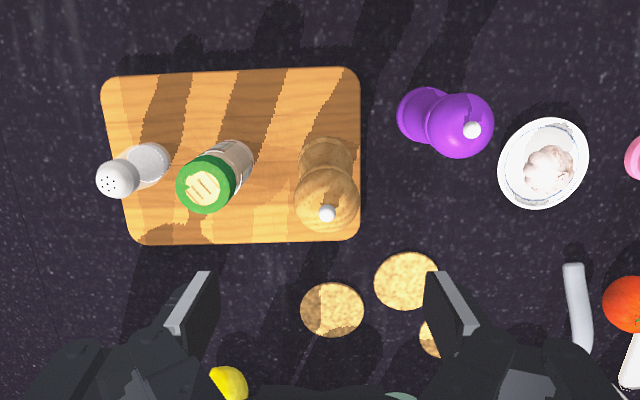

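All three stand where I left them: mill knob (327,214), jar cap (205,187), shaker cap (117,183), each matching its projection. Regrasp the mill.

Request:
carry_out([
  [0,0,0,-0.004,0.001,0.24,-0.8],
  [0,0,0,-0.004,0.001,0.44,-0.8],
  [0,0,0,-0.006,0.001,0.535,-0.8],
  [0,0,0,-0.006,0.001,0.535,-0.8],
  [0,0,0,-0.006,0.001,0.535,0],
  [0,0,0,-0.006,0.001,0.535,1],
  [0,0,0,-0.006,0.001,0.535,1],
  [0,0,0,-0.006,0.001,0.535,1],
], force=40)

```text
clock: 33.17
eef_pos: [433.9, 63.9, 125.6]
tcp_rot: [3.141, 0.003, 3.141]
contact_force: [-0.2, 1.1, 6.2]
opening: 0.539
grasp_force: 41.8
```

Request:
carry_out([
  [0,0,0,0,0,0,1],
  [0,0,0,0,0,0,1],
])

```text
clock: 33.42
eef_pos: [433.9, 64.0, 125.6]
tcp_rot: [3.141, 0.003, 3.141]
contact_force: [-0.0, 1.1, 6.1]
opening: 0.538
grasp_force: 41.8
```

```bash
python3 - <<'E'
from h import *
rows((431.7,63.5,210,np.pi),(590,170,210,np.pi),(590,170,150,np.pi))
print(r.sense()['grasp_force'])
E
```

```text
at [433.9  64.  125.6] [3.141e+00 3.000e-03 3.141e+00] t 33.42 F [-0.   1.1  6.1] open 0.538 q6 -1.43
[0.0002, 0.0011, -0.0001] [0.008, -0.002, -0.338]
[0.0002, 0.0011, -0.0001] [-0.625, 0.424, -0.335]
[0.0002, 0.0011, -0.0001] [-0.625, 0.424, -0.095]
41.7742615602765
```

Request:
carry_out([
  [0,0,0,0,0,-0.15,1],
  [0,0,0,0,0,-0.3,1],
  [0,0,0,-0.08,0.05,-0.34,1],
  [0,0,0,-0.25,0.16,-0.34,1],
  [0,0,0,-0.42,0.28,-0.34,1],
  [0,0,0,-0.57,0.38,-0.34,1],
  [0,0,0,-0.632,0.424,-0.34,1],
  [0,0,0,-0.632,0.424,-0.34,1],
])

```text
clock: 34.42
eef_pos: [591.2, 170.3, 209.3]
tcp_rot: [3.141, 0.001, -3.141]
contact_force: [0.3, 0.5, -1.7]
opening: 0.538
grasp_force: 43.0
```

```bash
python3 - <<'E'
from h import *
rows((592,170,120,np.pi),(592,170,110.3,np.pi))
print(r.sense()['grasp_force'])
E
```

```text
at [591.2 170.3 209.3] [ 3.141e+00  1.000e-03 -3.141e+00] t 34.42 F [ 0.3  0.5 -1.7] open 0.538 q6 -1.29
[0.0001, 0.0002, 0.0002] [-0.003, -0.001, 0.357]
[0.0001, 0.0002, 0.0002] [-0.003, -0.001, 0.396]
42.97767165129244
```

Request:
carry_out([
  [0,0,0,-0.001,-0.001,0.2,1],
  [0,0,0,-0.001,-0.001,0.34,1],
  [0,0,0,-0.001,-0.001,0.375,1],
  [0,0,0,-0.001,-0.001,0.392,1],
  [0,0,0,-0.001,-0.001,0.392,1],
  [0,0,0,-0.001,-0.001,0.392,1],
  [0,0,0,-0.001,-0.001,0.392,1],
])

```text
clock: 35.3
eef_pos: [591.2, 169.6, 111.9]
tcp_rot: [3.141, 0.001, -3.142]
contact_force: [0.1, 0.5, -1.7]
opening: 0.542
grasp_force: 43.0
```

Request:
carry_out([
  [0,0,0,-0.002,0.001,0.006,1],
  [0,0,0,-0.002,0.001,0.006,1],
  [0,0,0,-0.002,0.001,0.006,0.2],
  [0,0,0,-0.002,0.001,0.006,-0.2],
  [0,0,0,-0.002,0.001,0.006,-1],
  [0,0,0,-0.002,0.001,0.006,-1],
  [0,0,0,-0.002,0.001,0.006,-1],
  [0,0,0,-0.002,0.001,0.006,-1],
])

```text
clock: 36.3
eef_pos: [591.3, 169.7, 109.5]
tcp_rot: [-3.142, -0.0, -3.141]
contact_force: [0.3, 0.6, -0.8]
opening: 1.0
grasp_force: 0.0
```

Request:
carry_out([
  [0,0,0,0,0,-0.15,-1],
  [0,0,0,0,0,-0.4,-1],
  [0,0,0,0,0,-0.6,-1],
  [0,0,0,0,0,-0.6,-1],
])

```text
clock: 36.8
eef_pos: [593.7, 170.4, 264.4]
tcp_rot: [3.139, 0.008, -3.141]
contact_force: [0.6, -0.6, -1.1]
opening: 0.998
grasp_force: 0.0
```

```bash
python3 - <<'E'
from h import *
rows((540,0,240,-2.6),(430,-32.4,240,-2.6))
E
```

```text
at [593.7 170.4 264.4] [ 3.139  0.008 -3.141] t 36.8 F [ 0.6 -0.6 -1.1] open 0.998 q6 -1.29
[0.0, 0.0026, -0.1724] [0.215, -0.682, 0.094]
[0.0, 0.0026, -0.1724] [0.655, -0.811, 0.09]
```

Request:
carry_out([
  [0,0,-0.172,0.655,-0.811,0.15,-0.8],
  [0,0,-0.172,0.655,-0.811,0.15,-0.8],
  [0,0,-0.172,0.655,-0.811,0.15,-0.8],
  [0,0,-0.172,0.655,-0.811,0.15,-0.8],
  [0,0,-0.172,0.655,-0.811,0.15,-0.8],
  [0,0,-0.172,0.655,-0.811,0.15,-0.8],
  [0,0,-0.172,0.655,-0.811,0.15,-0.8],
  [0,0,-0.172,0.655,-0.811,0.15,-0.8],
], force=35)

```text
clock: 37.8
eef_pos: [428.5, -32.3, 222.1]
tcp_rot: [-3.142, 0.0, -2.6]
contact_force: [-0.0, -0.1, 0.3]
opening: 0.902
grasp_force: 0.0
```

```bash
python3 - <<'E'
from h import *
rows((430.1,-32.3,72,-2.6))
E
```

```text
at [428.5 -32.3 222.1] [-3.142  0.    -2.6  ] t 37.8 F [-0.  -0.1  0.3] open 0.902 q6 -2.19
[-0.0, 0.0001, 0.0001] [-0.005, -0.003, 0.6]
```

Request:
carry_out([
  [0,0,0,-0.004,-0.002,0.22,-0.8],
  [0,0,0,-0.004,-0.002,0.44,-0.8],
  [0,0,0,-0.004,-0.002,0.6,-0.8],
  [0,0,0,-0.004,-0.002,0.6,-0.8],
  [0,0,0,-0.004,-0.002,0.6,-0.8],
  [0,0,0,-0.004,-0.002,0.6,0],
  [0,0,0,-0.004,-0.002,0.6,1],
  [0,0,0,-0.004,-0.002,0.6,1],
])

```text
clock: 38.8
eef_pos: [429.7, -32.9, 73.4]
tcp_rot: [-3.14, 0.002, -2.601]
contact_force: [-1.3, 1.6, 8.3]
opening: 0.521
grasp_force: 34.1
```

Request:
carry_out([
  [0,0,0,0,0,0,1],
  [0,0,0,0,0,0,1],
  [0,0,0,0,0,0,1],
])

```text
clock: 39.17
eef_pos: [429.7, -32.9, 73.4]
tcp_rot: [-3.14, 0.002, -2.601]
contact_force: [-1.5, 3.3, 8.4]
opening: 0.52
grasp_force: 34.1
```

```bash
python3 - <<'E'
from h import *
s=r.sense(); e=s['eef_pos']; print(s['grasp_force'])
# jar axis: closing axis = TCP; along tool x offset kept from first grasp
psi=-2.6; tx=np.array([np.cos(psi),np.sin(psi)]); ty=np.array([np.sin(psi),-np.cos(psi)])
cur=np.array([430.1,-32.3])+tx*(tx@(np.array([631,75.5])-np.array([631.9,75.4])))  # jar on board
off=tx*(tx@(e[:2]-cur)); home=np.array([631,75.7])+off; zz=5+e[2]-21
print(home,zz)
rows((*home,zz+90,psi),(*home,zz,psi))
E
```

```text
34.14219279773533
[631.06800983  75.74091448] 57.41437332737739
at [429.7 -32.9  73.4] [-3.140e+00  2.000e-03 -2.601e+00] t 39.17 F [-1.5  3.3  8.4] open 0.52 q6 -2.19
[-0.0004, 0.0007, -0.0005] [-0.915, -0.042, -0.294]
[-0.0004, 0.0007, -0.0005] [-0.914, -0.041, 0.066]
```

Request:
carry_out([
  [0,0,0,0,0,-0.17,1],
  [0,0,0,-0.05,0,-0.3,1],
  [0,0,0,-0.26,-0.01,-0.3,1],
  [0,0,0,-0.48,-0.02,-0.3,1],
  [0,0,0,-0.7,-0.03,-0.3,1],
  [0,0,0,-0.914,-0.041,-0.3,1],
  [0,0,0,-0.914,-0.041,-0.3,1],
  [0,0,0,-0.914,-0.041,-0.3,1],
])

```text
clock: 40.17
eef_pos: [629.1, 75.6, 147.0]
tcp_rot: [3.141, -0.001, -2.601]
contact_force: [-0.0, -0.8, -1.0]
opening: 0.526
grasp_force: 36.4
```

Request:
carry_out([
  [0,0,0,0,0,0.17,1],
  [0,0,0,0,0,0.31,1],
  [0,0,0,0,0,0.345,1],
  [0,0,0,0,0,0.361,1],
  [0,0,0,0,0,0.361,1],
  [0,0,0,0,0,0.361,1],
])

```text
clock: 40.92
eef_pos: [630.6, 75.7, 58.1]
tcp_rot: [-3.141, 0.002, -2.601]
contact_force: [-0.3, -0.2, -0.7]
opening: 0.522
grasp_force: 35.8
```

```bash
python3 - <<'E'
from h import *
rows((631.1,75.7,57.4,-2.6))
E
```

```text
at [630.6  75.7  58.1] [-3.141e+00  2.000e-03 -2.601e+00] t 40.92 F [-0.3 -0.2 -0.7] open 0.522 q6 -1.99
[-0.0003, 0.0006, -0.0004] [-0.001, -0.001, 0.003]
```

Request:
carry_out([
  [0,0,0,-0.001,0,0.003,1],
  [0,0,0,-0.001,0,0.003,0.2],
  [0,0,0,-0.001,0,0.003,-0.1],
  [0,0,0,-0.001,0,0.003,-0.5],
  [0,0,0,-0.001,0,0.003,-0.6],
  [0,0,0,-0.001,0,-0.15,-0.6],
  [0,0,0,-0.001,0,-0.4,-0.6],
  [0,0,0,-0.001,0,-0.64,-0.6],
])

```text
clock: 41.92
eef_pos: [629.8, 75.9, 218.2]
tcp_rot: [3.141, -0.001, -2.601]
contact_force: [0.6, -0.3, 0.4]
opening: 0.801
grasp_force: 0.0
```

```bash
python3 - <<'E'
from h import *
rows((500,-30,220,2.5),(430,-119.3,220,2.5))
E
```

```text
at [629.8  75.9 218.2] [ 3.141e+00 -1.000e-03 -2.601e+00] t 41.92 F [ 0.6 -0.3  0.4] open 0.801 q6 -1.99
[-0.0001, -0.0002, 0.3763] [0.663, -0.096, -0.007]
[-0.0001, -0.0002, 0.3763] [1.087, -0.258, -0.006]
```

Request:
carry_out([
  [0,0,0.376,0.663,-0.096,0,-0.8],
  [0,0,0.376,0.663,-0.096,0,-0.8],
  [0,0,0.376,0.663,-0.096,0,-0.8],
  [0,0,0.376,0.663,-0.096,0,-0.8],
  [0,0,0.376,0.663,-0.096,0,-0.8],
  [0,0,0.376,0.663,-0.096,0,-0.8],
  [0,0,0.376,0.663,-0.096,0,-0.8],
  [0,0,0.376,0.663,-0.096,0,-0.8],
])

```text
clock: 42.92
eef_pos: [500.3, -30.0, 216.7]
tcp_rot: [-3.142, -0.0, 2.501]
contact_force: [0.4, 0.2, 0.3]
opening: 0.898
grasp_force: 0.0
```

Request:
carry_out([
  [0,0,0,0.011,-0.454,0.2,-0.8],
  [0,0,0,0.011,-0.454,0.2,-0.8],
  [0,0,0,0.011,-0.454,0.2,-0.8],
  [0,0,0,0.011,-0.454,0.2,-0.8],
  [0,0,0,0.011,-0.454,0.2,-0.8],
])

```text
clock: 43.55
eef_pos: [431.5, -118.9, 167.4]
tcp_rot: [3.141, 0.001, 2.502]
contact_force: [-0.6, -0.1, 0.8]
opening: 0.896
grasp_force: 0.0
```

```bash
python3 - <<'E'
from h import *
rows((429.7,-119.3,51,2.5))
E
```

```text
at [ 431.5 -118.9  167.4] [3.141e+00 1.000e-03 2.502e+00] t 43.55 F [-0.6 -0.1  0.8] open 0.896 q6 -1.2
[0.0002, 0.0005, 0.0007] [0.006, -0.006, 0.466]
```

Request:
carry_out([
  [0,0,0,0.004,-0.005,0.2,-0.8],
  [0,0,0,0.004,-0.005,0.4,-0.8],
  [0,0,0,0.004,-0.005,0.466,-0.8],
  [0,0,0,0.004,-0.005,0.466,-0.8],
  [0,0,0,0.004,-0.005,0.466,0],
  [0,0,0,0.004,-0.005,0.466,1],
  [0,0,0,0.004,-0.005,0.466,1],
  [0,0,0,0.004,-0.005,0.466,1],
], force=35)

```text
clock: 44.55
eef_pos: [429.8, -119.9, 51.7]
tcp_rot: [3.141, 0.002, 2.501]
contact_force: [-1.1, 1.2, 10.2]
opening: 0.461
grasp_force: 34.3
```

Request:
carry_out([
  [0,0,0,0,0,0,1],
  [0,0,0,0,0,0,1],
  [0,0,0,0,0,0,1],
])

```text
clock: 44.92
eef_pos: [429.8, -119.9, 51.7]
tcp_rot: [3.141, 0.002, 2.501]
contact_force: [-1.8, 1.1, 8.9]
opening: 0.46
grasp_force: 34.3
```

```bash
python3 - <<'E'
from h import *
s=r.sense(); e=s['eef_pos']; print(s['grasp_force'])
psi=2.5; tx=np.array([np.cos(psi),np.sin(psi)])
C=np.array([668.9,234.5])
cur=np.array([429.7,-119.3])+tx*(tx@(C-np.array([671.1,234.2])))
home=C+tx*(tx@(e[:2]-cur)); zz=5+e[2]-21
print(home,zz)
rows((550,70,210,psi),(*home,zz,psi))
E
```

```text
34.30897086927871
[670.81504173 233.06942113] 35.7333015924753
at [ 429.8 -119.9   51.7] [3.141e+00 2.000e-03 2.501e+00] t 44.92 F [-1.8  1.1  8.9] open 0.46 q6 -1.21
[0.0003, 0.0008, 0.0002] [0.067, 0.897, -0.632]
[0.0003, 0.0008, 0.0002] [0.072, 1.708, 0.066]
```

Request:
carry_out([
  [0,0,0,0,0,-0.22,1],
  [0,0,0,0,0.02,-0.46,1],
  [0,0,0,0.01,0.12,-0.67,1],
  [0,0,0,0.03,0.36,-0.67,1],
  [0,0,0,0.05,0.6,-0.67,1],
  [0,0,0,0.067,0.84,-0.67,1],
  [0,0,0,0.067,0.897,-0.67,1],
  [0,0,0,0.067,0.897,-0.67,1],
])

```text
clock: 45.92
eef_pos: [549.3, 70.4, 218.0]
tcp_rot: [-3.141, 0.0, 2.502]
contact_force: [-0.0, 0.4, -1.2]
opening: 0.455
grasp_force: 35.8
```

Request:
carry_out([
  [0,0,0,0.005,0.811,0,1],
  [0,0,0,0.005,0.811,0,1],
  [0,0,0,0.005,0.811,0,1],
  [0,0,0,0.005,0.811,0,1],
  [0,0,0,0.005,0.811,0,1],
  [0,0,0,0.005,0.811,0,1],
])

```text
clock: 46.68
eef_pos: [668.6, 231.2, 217.8]
tcp_rot: [-3.14, -0.0, 2.499]
contact_force: [-0.6, -0.1, 0.0]
opening: 0.455
grasp_force: 35.8
```

```bash
python3 - <<'E'
from h import *
rows((670.8,233.1,35.7,2.5))
E
```

```text
at [668.6 231.2 217.8] [-3.14  -0.     2.499] t 46.67 F [-0.6 -0.1  0. ] open 0.455 q6 -0.6
[-0.0004, -0.0001, -0.0002] [-0.003, 0.012, 0.729]
```

Request:
carry_out([
  [0,0,0,-0.002,0.008,0.22,1],
  [0,0,0,-0.002,0.008,0.45,1],
  [0,0,0,-0.002,0.008,0.62,1],
  [0,0,0,-0.002,0.008,0.69,1],
  [0,0,0,-0.002,0.008,0.715,1],
  [0,0,0,-0.002,0.008,0.722,1],
  [0,0,0,-0.002,0.008,0.722,1],
  [0,0,0,-0.002,0.008,0.722,1],
])

```text
clock: 47.68
eef_pos: [671.8, 234.9, 38.6]
tcp_rot: [3.14, 0.001, 2.501]
contact_force: [0.1, 0.2, -0.5]
opening: 0.459
grasp_force: 35.8
```

```bash
python3 - <<'E'
from h import *
rows((670.8,233.1,35.7,2.5))
E
```

```text
at [671.8 234.9  38.6] [3.140e+00 1.000e-03 2.501e+00] t 47.67 F [ 0.1  0.2 -0.5] open 0.459 q6 -0.6
[0.0005, 0.0003, 0.0003] [-0.001, -0.008, 0.011]
```

Request:
carry_out([
  [0,0,0,-0.001,-0.008,0.006,1],
  [0,0,0,-0.001,-0.008,0.011,1],
  [0,0,0,-0.001,-0.008,0.011,1],
  [0,0,0,-0.001,-0.008,0.011,0.2],
  [0,0,0,-0.001,-0.008,0.011,-0.1],
  [0,0,0,-0.001,-0.008,0.011,-0.5],
  [0,0,0,-0.001,-0.008,0.011,-0.6],
  [0,0,0,-0.001,-0.008,0.011,-0.6],
])

```text
clock: 48.68
eef_pos: [670.1, 232.9, 34.3]
tcp_rot: [-3.141, -0.0, 2.501]
contact_force: [0.1, 0.1, 1.2]
opening: 0.798
grasp_force: 0.0
```

Request:
carry_out([
  [0,0,0,0,0,-0.2,-0.6],
  [0,0,0,0,0,-0.45,-0.6],
  [0,0,0,0,0,-0.7,-0.6],
  [0,0,0,0,0,-0.9,-0.6],
  [0,0,0,0,0,-0.98,-0.6],
])

```text
clock: 49.3
eef_pos: [671.3, 233.3, 283.5]
tcp_rot: [3.137, 0.003, 2.501]
contact_force: [1.6, 0.5, -0.7]
opening: 0.805
grasp_force: 0.0
```

Request:
carry_out([
  [0,0,-0.2,0.7,-0.45,0,-0.6],
  [0,0,-0.2,0.7,-0.45,0,-0.6],
  [0,0,-0.2,0.7,-0.45,0,-0.6],
  [0,0,-0.2,0.7,-0.45,0,-0.6],
  [0,0,-0.2,0.7,-0.45,0,-0.6],
  [0,0,-0.2,0.7,-0.45,0,-0.6],
  [0,0,-0.2,0.7,-0.45,0,-0.6],
])

```text
clock: 50.18
eef_pos: [463.6, 247.3, 279.1]
tcp_rot: [-3.141, -0.0, 3.128]
contact_force: [0.6, 0.3, 0.4]
opening: 0.793
grasp_force: 0.0
```

```bash
python3 - <<'E'
from h import *
rows((500,160,300,np.pi))
survey('w11.png')
for l in ['coaster_left','coaster_right']:
    for s in r.silhouettes('wrist',l)[:3]: print(l,circ(s['region'],5,42,T[l]))
a=cv2.imread('pics/w11.png'); g=r.grab_frame('side')[120:260,240:420,::-1]
b=cv2.resize(g,(514,400)); cv2.imwrite('pics/fin.png',cv2.resize(np.hstack([a,b]),(800,277)))
print(np.round(proj('wrist',[[589,170,155],[631,75.7,111],[668.9,234.5,95],[589,170,5],[631,75.7,5],[668.9,234.5,5]])))
E
```

```text
at [463.6 247.3 279.1] [-3.141 -0.     3.128] t 50.17 F [0.6 0.3 0.4] open 0.793 q6 -1.07
[-0.0001, -0.0001, -0.0044] [-0.151, -0.347, -0.083]
garlic_centre 0.61 [435.6 308.2  24. ]
coaster_left (array([666.2, 235.3]), np.int64(130), 205)
coaster_left (array([651.4,  70.5]), np.int64(29), 171)
coaster_right (array([629.7,  77.7]), np.int64(75), 137)
[[238. 327.]
 [162. 333.]
 [313. 351.]
 [263. 251.]
 [195. 280.]
 [315. 304.]]
```

View pics/w11.png

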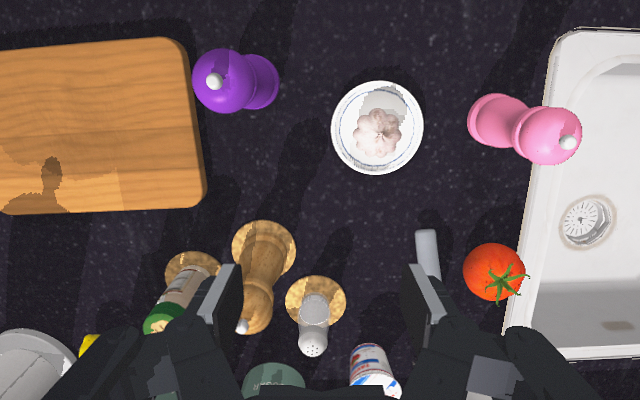

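The mill (knob 242,326 against a predicted 238,327), shaker (cap 313,350 against 313,351) and jar all stand on their own coasters. The garlic is centred in the saucer at (378,130). One last look from the side.

```bash
python3 - <<'E'
from h import *
im=r.grab_frame('side'); cv2.imwrite('pics/s9.png',cv2.resize(im[140:300,230:430,::-1],(750,600)))
E
```

```text
(no output)
```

View pics/s9.png

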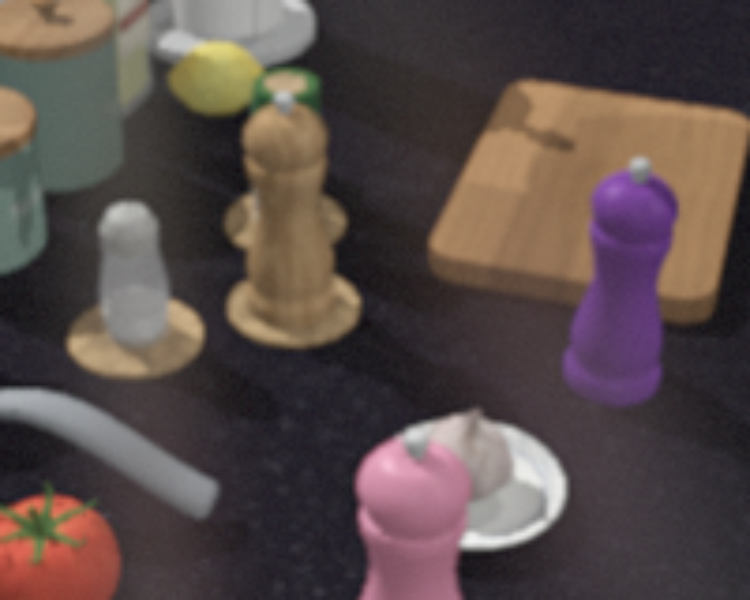

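The side view shows the shaker at (135,280), the mill at (290,220) and the jar behind it, all upright on their coasters, with the garlic at (475,455) in the saucer. Handing in.

```bash
python3 -c "
from rig import r
print(r.sign_off())"
```

```text
the job is handed in; nothing more can be done
None
```

The garlic is in the middle of the saucer, and the mill, jar and shaker are back upright on the coasters they came from; I handed the job in at about 50 s on the robot's clock, and no verdict came back.

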